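# Gang the plant stakes for marking

## Task

Get the plant stakes ready for marking: with the hand rake, and never with the fingers (the stakes are splintery), comb the long stakes into a row along one side of the jig's low batten and the short ones along the other, on the side where they lie scattered, flat, side by side and parallel to the batten, with one end of each up against the taller end stop. Put the rake back as it lay, handle across the seed tray's rim and tines on the decking, then lay the straightedge flat across both rows, centred on the batten, with its long edge flush against the end stop, and let go. Leave the cans, jar, tub and opener where they are.

Things in the scene. Friction and masses are not known exactly. Their poses are not given: they have to be found in the camera images.
- jig: Marking jig, fixed: two battens screwed to the bench in a T. Origin on the decking where the middle of the low batten meets the end stop's face. The low batten, 12 mm high and 30 mm wide, runs 110 mm from the origin along the jig's +x (its side faces are at y = -15 and +15 mm). The end stop, 32 mm high and 40 mm thick, stands behind the plane x = 0 (its face) and runs from y = -90 to +90 mm. The long stakes belong beside the batten at y < 0, the short ones at y > 0.
- tray: Black plastic seed tray, fixed, 200 x 160 x 50 mm (x is its 200 mm side), walls 5 mm. Origin under its centre. The rake's handle lies across its rim on the +x side (rim 50 mm high, its outer face 100 mm from the centre), with rake_grip about 155 mm from the tray's centre, beyond the rim, and the head farther out.
- rake_grip (a point): Point on the axis of the hand rake's wooden handle, 90 mm behind the tines, where it balances well. The rake's x points from the butt of the handle to the head, z up, away from the tine tips. The handle is flat-sided, 22 mm wide and 24 mm high, from 55 mm to 230 mm behind the tines, its axis 62 mm above the tine tips; it is level as it lies, tines on the decking, handle on the tray's rim. Rake about 0.22 kg.
- rake_tines (a point): Middle of the line of the rake's tine tips (same axes as rake_grip). Nine straight tines 50 mm long, 7 mm wide and 5 mm thick, 16 mm apart, make a comb 135 mm wide along the rake's y under a cross bar 140 mm long, 49 to 63 mm above the tips.
- straightedge_grip (a point): Middle of the straightedge's grip rib. Aluminium straightedge about 0.2 kg: a flat plate 240 mm long (its x), 70 mm wide (its y), 5 mm thick, with an upright rib 12 mm thick and 200 mm long standing along its middle from 5 to 35 mm above the plate's underside. This point is 20 mm above the underside, in the middle of length and width. It is the same either way round.
- long1_c (a point): Centre of a long plant stake of sawn hardwood, 12 x 12 mm square and 160 mm long along its x, 24 g, lying flat (centre 6 mm up); starts on the batten's -y side. Absent in some starts (None).
- long2_c (a point): Centre of a long plant stake of sawn hardwood, 12 x 12 mm square and 160 mm long along its x, 24 g, lying flat (centre 6 mm up); starts on the batten's -y side. Absent in some starts (None).
- long3_c (a point): Centre of a long plant stake of sawn hardwood, 12 x 12 mm square and 160 mm long along its x, 24 g, lying flat (centre 6 mm up); starts on the batten's -y side. Absent in some starts (None).
- long4_c (a point): Centre of a long plant stake of sawn hardwood, 12 x 12 mm square and 160 mm long along its x, 24 g, lying flat (centre 6 mm up); starts on the batten's -y side. Absent in some starts (None).
- short1_c (a point): Centre of a short plant stake of sawn hardwood, 12 x 12 mm square and 120 mm long along its x, 18 g, lying flat (centre 6 mm up); starts on the batten's +y side. Absent in some starts (None).
- short2_c (a point): Centre of a short plant stake of sawn hardwood, 12 x 12 mm square and 120 mm long along its x, 18 g, lying flat (centre 6 mm up); starts on the batten's +y side. Absent in some starts (None).
- short3_c (a point): Centre of a short plant stake of sawn hardwood, 12 x 12 mm square and 120 mm long along its x, 18 g, lying flat (centre 6 mm up); starts on the batten's +y side. Absent in some starts (None).
- short4_c (a point): Centre of a short plant stake of sawn hardwood, 12 x 12 mm square and 120 mm long along its x, 18 g, lying flat (centre 6 mm up); starts on the batten's +y side. Absent in some starts (None).
- jar: Green glass jar with steel lid, 68 mm wide, 110 mm high; origin under its centre. Not part of the job; leave alone.
- tub: White yogurt tub with lid, 80 mm wide, 85 mm high; origin under its centre. Not part of the job; leave alone.
- opener: Flat steel bottle opener 120 x 36 x 4 mm; origin near its middle, on the underside. Not part of the job; leave alone.
- can_a: Crushed aluminium can, 66 mm wide, 32 mm high; origin under its centre. Not part of the job; leave alone.
- can_b: Second crushed aluminium can, 66 mm wide, 32 mm high; origin under its centre. Not part of the job; leave alone.
There are look-alikes about, which are no part of the job. What is shaped like the part that bears long2_c but black or green is not meant.

How it is judged (in metres and radians):
On the way, in this order (a step that is already met when the one before it is completed fails the run):
1. the rake has been taken from the tray to the stakes (distance of rake_grip from where it was at the start of the episode above 0.12 m), for 0.1 s.
2. every stake lies flat in a row on its own side of the low batten, parallel to it, one end against the end stop (angle between the x axis of each of long1_c, long2_c, long3_c, long4_c, short1_c, short2_c, short3_c, short4_c and the x axis of jig, either way round below 0.09 rad and x of long1_c in the frame of jig between 0.074 and 0.087 m and y of long1_c in the frame of jig between -0.078 and -0.015 m and z of long1_c in the frame of jig between 0.002 and 0.01 m and x of long2_c in the frame of jig between 0.074 and 0.087 m and y of long2_c in the frame of jig between -0.078 and -0.015 m and z of long2_c in the frame of jig between 0.002 and 0.01 m and x of long3_c in the frame of jig between 0.074 and 0.087 m and y of long3_c in the frame of jig between -0.078 and -0.015 m and z of long3_c in the frame of jig between 0.002 and 0.01 m and x of long4_c in the frame of jig between 0.074 and 0.087 m and y of long4_c in the frame of jig between -0.078 and -0.015 m and z of long4_c in the frame of jig between 0.002 and 0.01 m and x of short1_c in the frame of jig between 0.054 and 0.067 m and y of short1_c in the frame of jig between 0.015 and 0.078 m and z of short1_c in the frame of jig between 0.002 and 0.01 m and x of short2_c in the frame of jig between 0.054 and 0.067 m and y of short2_c in the frame of jig between 0.015 and 0.078 m and z of short2_c in the frame of jig between 0.002 and 0.01 m and x of short3_c in the frame of jig between 0.054 and 0.067 m and y of short3_c in the frame of jig between 0.015 and 0.078 m and z of short3_c in the frame of jig between 0.002 and 0.01 m and x of short4_c in the frame of jig between 0.054 and 0.067 m and y of short4_c in the frame of jig between 0.015 and 0.078 m and z of short4_c in the frame of jig between 0.002 and 0.01 m), for 0.2 s.
3. the rake is back, its handle across the tray's rim, and let go (x of rake_grip in the frame of tray between 0.105 and 0.215 m and y of rake_grip in the frame of tray between -0.07 and 0.07 m and z of rake_grip in the frame of tray between 0.052 and 0.072 m and angle between rake_grip's own z axis and vertical below 0.12 rad and angle between the x axis of rake_grip and the x axis of tray, either way round below 0.5 rad and contact force between the fingers and rake below 0.05 N), for 0.3 s.
At the end, for the whole second after the job is handed in: Stakes flat on their own side, within 5 deg of the batten, ends within 6 mm of the stop, centres within 63 mm of the batten's side; rake level across the tray rim as before (5 cm); straightedge level on top, edge within 4 mm and 2 deg of the stop, centred within 45 mm; all released and at rest (all of step 2 and x of rake_grip in the frame of tray between 0.105 and 0.215 m and y of rake_grip in the frame of tray between -0.07 and 0.07 m and z of rake_grip in the frame of tray between 0.052 and 0.072 m and angle between rake_grip's own z axis and vertical below 0.12 rad and angle between the x axis of rake_grip and the x axis of tray, either way round below 0.5 rad and x of straightedge_grip in the frame of jig between 0.031 and 0.039 m and y of straightedge_grip in the frame of jig between -0.045 and 0.045 m and z of straightedge_grip in the frame of jig between 0.028 and 0.036 m and angle between straightedge_grip's own z axis and vertical below 0.06 rad and angle between the x axis of straightedge_grip and the y axis of jig, either way round below 0.035 rad and linear speed of each of straightedge, rake below 0.02 m/s); the robot touches nothing.
It fails at once if the gripper's fingers press on a stake (over 2 N) (contact force between the fingers and long1 above 2 N or contact force between the fingers and long2 above 2 N or contact force between the fingers and long3 above 2 N or contact force between the fingers and long4 above 2 N or contact force between the fingers and short1 above 2 N or contact force between the fingers and short2 above 2 N or contact force between the fingers and short3 above 2 N or contact force between the fingers and short4 above 2 N).
It fails at once if a bystander (can, jar, tub, opener) is moved by over 3 cm (distance of any of jar, tub, opener, can_a, can_b from where it was at the start of the episode above 0.03 m).
Of long1, long2, long3, long4 only 2 to 4 are there at a start; the rules pass over those that are not, and their reading is None.
Of short1, short2, short3, short4 only 2 to 4 are there at a start; the rules pass over those that are not, and their reading is None.
At some moment in a run one of long1, long2, long3, long4, short1, short2, short3, short4, straightedge may be knocked a few centimetres aside while the robot is not near it.
Once in a run the grip may slacken for a moment while it holds something.
It also fails if it takes over 210 s, if anything falls off the work surface, if the arm or the gripper's body presses on something with over 40 N, if the wrist force passes 120 N, or if a joint passes its speed limit or range.

## Robot

A 6-joint arm with a two-finger parallel gripper is mounted at the origin on the work surface. World frame = base frame: x ahead of the robot, y to its left, z up, the work surface at z = 0. Lengths are in m, angles in degrees, forces in N, time in s.
With the tool pointing down it reaches from about 0.325 to 0.85 m from the base axis. Payload 15.5 kg.
Tool frame: the origin (TCP) lies at the very end of the fingers, on their centre line; the grasp point (between the pads) lies arm.grip_depth behind it (arm.grip_depth is the distance from the TCP to the grasp point, in m); z points along the fingers, y is the direction in which the jaws open and shut (so a half turn about z gives the same grasp; the last joint's range is limited). The gripper opens to 91 mm and grips with 3 to 60 N. Pads are 32 mm wide; open, the fingers measure 118 mm over their backs; the gripper's body (76 mm by 178 mm) begins 60 mm behind the grasp point.
Start: joints at [58.356, 28.281, 77.091, -0, 74.628, -5.472], TCP at [0.276, 0.561, 0.214] pointing down, gripper open.
Joint ranges: [-166.48, 166.48], [-47.26, 123.95], [12.59, 153.08], [-70.14, 250.14], [6.76, 159.57], [-176.63, 176.63]. Speed limits (degrees/s): [108.29, 108.29, 147.25, 172.46, 172.46, 172.46].

## Interface

Orientations are given as a 3x3 rotation matrix whose columns are the frame's x, y, z axes.
In Python, from rig import arm gives the robot as it stands. Calls block until the motion is done:
- arm.move_to(position, orientation): joint-space move of the TCP to a pose.
- arm.move_l(position, orientation=None, feed=0.15): straight line of the TCP; orientation=None keeps the orientation; feed is the mean speed in m/s.
- arm.move_joints(angles): joint-space move.
- arm.grip(opening): finger opening in m; the grip force is fixed at half the most; returns when the fingers have stopped.
- arm.sleep(seconds).
- arm.solve_ik(position, orientation): joint angles nearest the present ones, or None.
- arm.snapshot(name): name is "side" or "top" or "wrist"; returns the picture (384x512x3 uint8, red, green, blue); there is no depth.
- arm.get_calibration(name): a dict with "intrinsics" (3x3 intrinsics, pixels), "cam_to_world" (4x4, takes a point from camera to world coordinates). Camera axes: x right, y down, z forward; pixel columns grow to the right and rows downward; lengths in m; the calibration is good to about 2 mm. The wrist camera is an equidistant fisheye: a pixel r from the principal point sees the ray r / f radians off the axis. A picture is of the moment at which its call begins: read the wrist's pose just before it. get_calibration takes no time and is no camera call; for the wrist camera it gives the pose at the moment of the call.
A pose or a line that the arm cannot do raises arm.Unreachable and nothing moves.
- arm.sign_off(): hands the job in, once; it reports no verdict.
Readings, each from a call of its own:
- arm.current_t(): time.
- arm.current_joint_positions(): joint angles.
- arm.current_dq(): joint speeds.
- arm.current_tau(): joint torques, N m.
- arm.current_ee_pos(): TCP position.
- arm.current_tool_rot(): TCP orientation.
- arm.current_force(): force on the tool from outside, world axes, zero at the start.
- arm.current_torque(): the same for the moment, N m.
- arm.current_width(): finger opening in m.
Only numpy, scipy, OpenCV 4.12 (cv2) and the standard library are available. Lean on these libraries where they do the work, as an engineer would, in place of code of your own. Each camera call takes 0.05 s, during which the arm holds its last target. There are 200 camera calls.

## Working session

There is one attempt and no reset: what is moved stays moved. The work goes in short steps, each a Python script; the robot and the scene stay as the last script left them, time stands still between calls to the robot, and variables do not carry over. Pictures are saved under pics/ and viewed, about 12 in all and at most 16, crops included, and the job is handed in when it is done.

```bash
ls; mkdir -p pics; python3 - <<'E'
from rig import arm
import cv2,numpy as np
for n in ("top","side"):
    im=arm.snapshot(n); cv2.imwrite(f"pics/{n}0.png",im[:,:,::-1]); c=arm.get_calibration(n)
    print(n,np.round(c["intrinsics"],1).tolist(),np.round(c["cam_to_world"],3).tolist())
    cv2.imwrite(f"pics/{n}0b.png",cv2.resize(im[:,:,::-1],(800,600),interpolation=cv2.INTER_CUBIC))
print(arm.grip_depth,arm.current_t(),arm.current_tool_rot())
E
```

```text
pics
top [[444.1, 0.0, 262.9], [0.0, 444.1, 201.4], [0.0, 0.0, 1.0]] [[-0.024, -0.999, 0.043, 0.482], [-1.0, 0.024, -0.014, -0.028], [0.013, -0.044, -0.999, 1.239], [0.0, 0.0, 0.0, 1.0]]
side [[390.7, 0.0, 254.2], [0.0, 390.7, 194.5], [0.0, 0.0, 1.0]] [[0.983, -0.132, 0.124, 0.424], [-0.181, -0.735, 0.653, -0.682], [0.005, -0.665, -0.747, 0.827], [0.0, 0.0, 0.0, 1.0]]
0.0188 0.1 [[-8.97458403e-01  4.41098701e-01 -5.92466411e-04]
 [ 4.41099082e-01  8.97457933e-01 -9.26494024e-04]
 [ 1.23038371e-04 -1.09282624e-03 -9.99999395e-01]]
```

View pics/top0b.png

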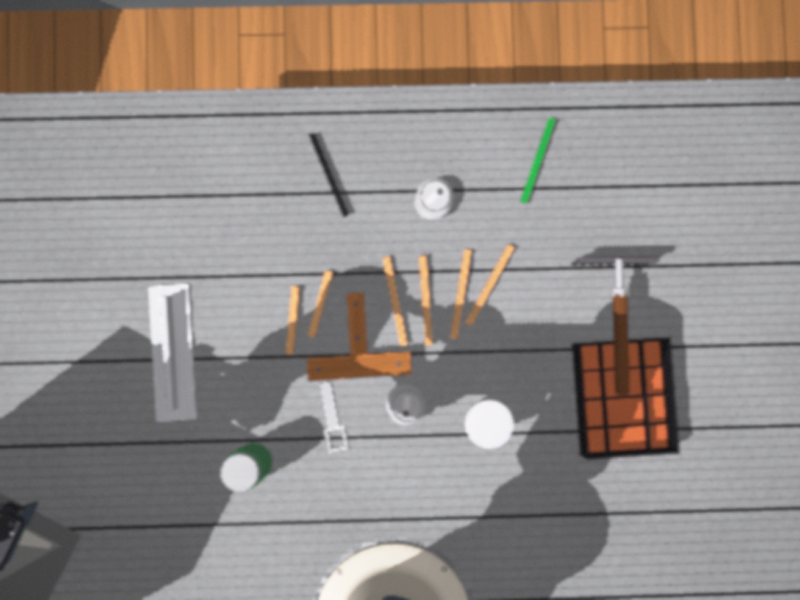

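View pics/side0b.png

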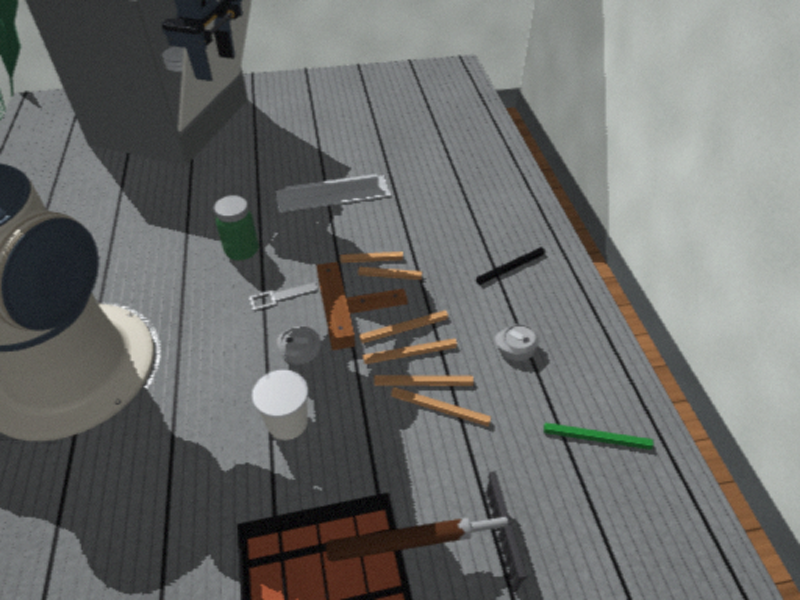

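Top view (800×600 px): 2 short stakes at (292,320) and (320,303), and 4 long ones at (396,300), (426,300), (461,294) and (491,284). Jig T at (357,340) with +x up the image. Rake at (620,330), with its head at (619,265). Straightedge at (172,352). Cans at (433,198) and (405,402), tub (489,425), jar (245,468), opener (332,417).
Look-alikes for a long stake are the black stick (330,175) and the green stick (540,160). Only the tan ones are meant.

```bash
cat > h.py <<'E'
from rig import arm
import cv2,numpy as np
def ray(name,uv,z,cal=None):
    c=cal or arm.get_calibration(name); K=c["intrinsics"]; T=np.array(c["cam_to_world"])
    uv=np.atleast_2d(np.float64(uv)); d=np.c_[(uv[:,0]-K[0][2])/K[0][0],(uv[:,1]-K[1][2])/K[1][1]]
    if name=="wrist":
        th=np.hypot(d[:,0],d[:,1]); s=np.where(th>1e-9,np.sin(th)/np.maximum(th,1e-9),1); D=np.c_[d*s[:,None],np.cos(th)]
    else: D=np.c_[d,np.ones(len(d))]
    D=D@T[:3,:3].T; o=T[:3,3]
    return o+D*((z-o[2])/D[:,2])[:,None]
def rects(mask,name,z,amin=40,cal=None):
    """list of centre, angle(deg of long axis in world), length, width"""
    out=[]
    for c in cv2.findContours(mask.astype(np.uint8),cv2.RETR_EXTERNAL,cv2.CHAIN_APPROX_NONE)[0]:
        if cv2.contourArea(c)<amin: continue
        P=ray(name,c[:,0,:],z,cal)[:,:2].astype(np.float32)
        (cx,cy),(w,h),a=cv2.minAreaRect(P)
        if w<h: w,h,a=h,w,a+90
        px=c[:,0,:].mean(0)
        out.append((cx,cy,(a+90)%180-90,w,h,px[0],px[1]))
    return sorted(out,key=lambda r:-r[1])
def hsv(im): return cv2.cvtColor(im,cv2.COLOR_RGB2HSV).astype(int)
E
python3 - <<'E'
from h import *
im=cv2.imread("pics/top0.png")[:,:,::-1].copy(); H=hsv(im)
for n,(u,v) in dict(long=(396,300),short=(292,320),bat=(356,320),stop=(340,368),stop2=(395,360),handle=(620,330),tile=(620,420),se=(183,350),rib=(172,340),deck=(250,230),shad=(420,340)).items():
    print(n,H[int(v*.64),int(u*.64)])
h,s,v=H[...,0],H[...,1],H[...,2]
reg=np.zeros(h.shape,bool); reg[140:260,170:340]=1
for nm,m,z in (("stake",(h>5)&(h<25)&(s>90)&(v>150)&reg,.012),("brown",(h<25)&(s>110)&(v<150)&reg,.02)):
    print(nm)
    for r in rects(m,"top",z): print(np.round(r,3))
reg[:]=0; reg[150:290,360:440]=1
m=(v<45)&reg; print("tray")
for r in rects(m,"top",.05): print(np.round(r,3))
cv2.imwrite("pics/hv.png",np.hstack([im[:,:,::-1][130:300,150:440]]*1).repeat(2,0).repeat(2,1))
E
```

```text
long [ 15 118 151]
short [ 17 110 245]
bat [ 13 156 116]
stop [ 13 157 114]
stop2 [ 13 164 197]
handle [ 12 148  76]
tile [  9 171 133]
se [130   5 149]
rib [120   6 118]
deck [128   6 181]
shad [120   5 188]
stake
[ 5.34000e-01  1.65000e-01 -6.66200e+00  1.16000e-01  1.20000e-02
  1.87012e+02  2.03535e+02]
[ 5.61000e-01  1.14000e-01 -1.47050e+01  1.14000e-01  1.50000e-02
  2.04643e+02  1.93036e+02]
[ 4.51000e-01  7.00000e-03 -8.92080e+01  9.40000e-02  3.80000e-02
  2.46688e+02  2.31138e+02]
[ 5.62000e-01 -1.60000e-02  9.93200e+00  1.58000e-01  1.40000e-02
  2.52647e+02  1.92491e+02]
[ 5.61000e-01 -7.10000e-02  1.89600e+00  1.56000e-01  1.30000e-02
  2.72111e+02  1.91761e+02]
[ 5.86000e-01 -1.36000e-01 -1.10100e+01  1.27000e-01  1.30000e-02
  2.95620e+02  1.82011e+02]
[ 5.99000e-01 -1.92000e-01 -3.13240e+01  1.31000e-01  1.40000e-02
  3.15835e+02  1.77235e+02]
brown
[ 5.02000e-01  6.90000e-02 -8.76260e+01  1.44000e-01  1.44000e-01
  2.24098e+02  2.23322e+02]
tray
[ 3.85000e-01 -3.28000e-01  1.42100e+00  1.84000e-01  1.40000e-02
  3.70868e+02  2.54500e+02]
[ 3.87000e-01 -4.40000e-01 -1.51200e+00  1.92000e-01  1.05000e-01
  4.22295e+02  2.63623e+02]
```

View pics/hv.png

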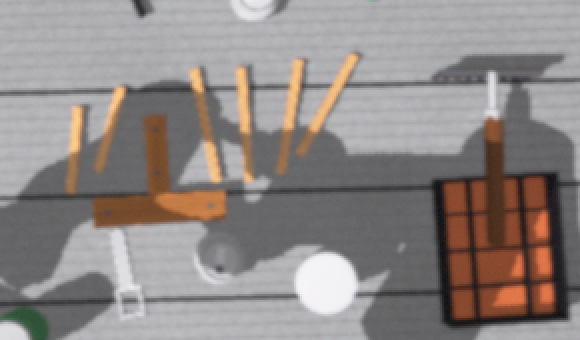

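```bash
python3 - <<'E'
from h import *
im=cv2.imread("pics/top0.png")[:,:,::-1].copy(); H=hsv(im); h,s,v=H[...,0],H[...,1],H[...,2]
m=(h<25)&(s>132); j=np.zeros_like(m); j[180:250,190:268]=m[180:250,190:268]
ys,xs=np.nonzero(j); print("jig px bbox",xs.min(),xs.max(),ys.min(),ys.max())
rows=[(r,xs[ys==r].min(),xs[ys==r].max()) for r in range(ys.min(),ys.max()+1) if (ys==r).any()]
print(rows)
t=np.zeros_like(m); t[180:260,380:412]=m[180:260,380:412]&(v<95)[180:260,380:412]
print("handle",[np.round(r,3) for r in rects(t,"top",.074)])
b=np.zeros_like(m); b[205:300,360:440]=1
blk=b&((v<60)|((h<25)&(s>120)))
print("tray",[np.round(r,3) for r in rects(blk,"top",.05,500)])
R=np.c_[[0,1,0],[1,0,0],[0,0,-1]].astype(float)
for p in ([.50,.03,.33],[.55,-.4,.33]):
  for sg in (1,-1):
    print(p,sg,arm.solve_ik(p,R*np.array([sg,sg,1])))
# wrist look over jig
R2=np.c_[[1,0,0],[0,-1,0],[0,0,-1]].astype(float)
print(arm.solve_ik([.5,.03,.33],R2),arm.solve_ik([.5,.03,.33],R2*[-1,-1,1]))
E
```

```text
jig px bbox 197 262 188 241
[(188, np.int64(228), np.int64(230)), (189, np.int64(223), np.int64(231)), (190, np.int64(223), np.int64(231)), (191, np.int64(223), np.int64(231)), (192, np.int64(223), np.int64(231)), (193, np.int64(223), np.int64(231)), (194, np.int64(223), np.int64(231)), (195, np.int64(223), np.int64(231)), (196, np.int64(223), np.int64(231)), (197, np.int64(224), np.int64(231)), (198, np.int64(224), np.int64(231)), (199, np.int64(224), np.int64(231)), (200, np.int64(224), np.int64(231)), (201, np.int64(224), np.int64(232)), (202, np.int64(224), np.int64(232)), (203, np.int64(224), np.int64(232)), (204, np.int64(224), np.int64(232)), (205, np.int64(224), np.int64(232)), (206, np.int64(224), np.int64(232)), (207, np.int64(224), np.int64(232)), (208, np.int64(224), np.int64(232)), (209, np.int64(224), np.int64(232)), (210, np.int64(224), np.int64(232)), (211, np.int64(224), np.int64(232)), (212, np.int64(224), np.int64(232)), (213, np.int64(224), np.int64(232)), (214, np.int64(224), np.int64(232)), (215, np.int64(225), np.int64(232)), (216, np.int64(225), np.int64(233))
[... 1146 characters left out ...]
0e+02,  2.51185e+02])]
[0.5, 0.03, 0.33] 1 [-3.39995604e+00  1.23059028e+01  8.36307448e+01 -2.54444375e-14
  8.40633524e+01 -3.39995604e+00]
[0.5, 0.03, 0.33] -1 [-3.39995604e+00  1.23059028e+01  8.36307448e+01 -2.54444375e-14
  8.40633524e+01  1.76600044e+02]
[0.55, -0.4, 0.33] 1 [-4.10550868e+01  2.87737371e+01  5.81424122e+01 -2.54444375e-14
  9.30838507e+01 -4.10550868e+01]
[0.55, -0.4, 0.33] -1 [-4.10550868e+01  2.87737371e+01  5.81424122e+01 -2.54444375e-14
  9.30838507e+01  1.38944913e+02]
[-3.39995604e+00  1.23059028e+01  8.36307448e+01 -2.54444375e-14
  8.40633524e+01  8.66000440e+01] [-3.39995604e+00  1.23059028e+01  8.36307448e+01 -2.54444375e-14
  8.40633524e+01 -9.33999560e+01]
```

```bash
python3 - <<'E'
from h import *
print("batten mid",ray("top",[[229.5,222],[227.5,191]],.012)[:,:2].round(4).tolist(),"stop face",ray("top",[[262,225.5],[200,229]],.032)[:,:2].round(4).tolist())
R2=np.c_[[1,0,0],[0,-1,0],[0,0,-1]].astype(float)
for i,p in enumerate(([.50,.05,.33],[.50,-.40,.33])):
    arm.move_to(p,R2); c=arm.get_calibration("wrist"); im=arm.snapshot("wrist")
    np.savez(f"pics/w{i}.npz",im=im,K=c["intrinsics"],T=c["cam_to_world"]); cv2.imwrite(f"pics/w{i}.png",im[:,:,::-1])
    print(np.round(c["intrinsics"],1).tolist(),np.round(c["cam_to_world"],3).tolist(),arm.current_t())
a=cv2.imread("pics/w0.png");b=cv2.imread("pics/w1.png"); cv2.imwrite("pics/w01.png",cv2.resize(np.vstack([a,b]),(400*1,600)) if 0 else cv2.resize(np.hstack([a,b]),(800,300)))
E
```

```text
batten mid [[0.481, 0.049], [0.5668, 0.0527]] stop face [[0.4694, -0.0402], [0.464, 0.128]]
[[297.3, 0.0, 254.3], [0.0, 297.3, 194.9], [0.0, 0.0, 1.0]] [[0.001, -0.965, -0.262, 0.574], [-1.0, -0.001, -0.0, 0.052], [0.0, 0.262, -0.965, 0.5], [0.0, 0.0, 0.0, 1.0]] 2.2
[[297.3, 0.0, 254.3], [0.0, 297.3, 194.9], [0.0, 0.0, 1.0]] [[0.0, -0.965, -0.261, 0.575], [-1.0, -0.0, -0.0, -0.398], [0.0, 0.261, -0.965, 0.5], [0.0, 0.0, 0.0, 1.0]] 3.9
```

View pics/w01.png

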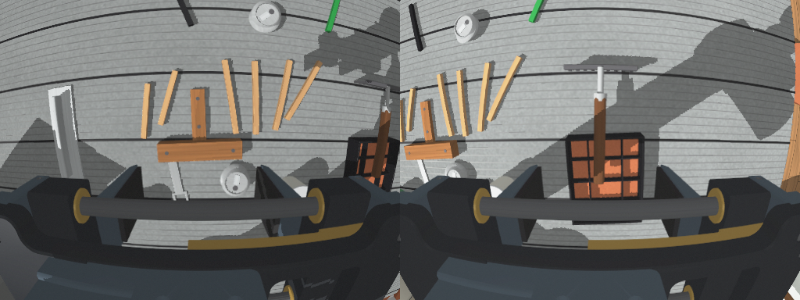

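Wrist views show the jig, the stakes and the rake clearly. In the left one (half scale) the batten is at (200,115) and the stop at (200,148). In the right one the rake handle is at (600,140), the head bar at (600,68) and the tray at (605,175). Next I fit lines to these.

```bash
cat > jig.py <<'E'
from h import *
def load(i):
    d=np.load(f"pics/w{i}.npz"); return d["im"],dict(intrinsics=d["K"],cam_to_world=d["T"])
E
python3 - <<'E'
from jig import *
im,c=load(0); H=hsv(im); h,s,v=H[...,0],H[...,1],H[...,2]
# sample at full-res (x*512/400, y*384/300)
for n,(x,y) in dict(bat=(200,115),stop=(180,152),stake=(230,100),st2=(148,110)).items(): print(n,H[int(y*1.28),int(x*1.28)])
m=(h<25)&(s>130); m[:100]=0; m[215:]=0; m[:,:190]=0; m[:,320:]=0
lab=cv2.connectedComponentsWithStats(m.astype(np.uint8))
k=1+np.argmax(lab[2][1:,4]); print(lab[2][k]); J=lab[1]==k
rows=[(r,*np.nonzero(J[r])[0][[0,-1]]) for r in range(384) if J[r].any()]
w=[(r,a,b) for r,a,b in rows]; print([tuple(map(int,t)) for t in w[::6]])
L=np.array([(a-.5,r) for r,a,b in w if b-a<40][4:-6]); Rr=np.array([(b+.5,r) for r,a,b in w if b-a<40][4:-6])
A=ray("wrist",L,.012,c)[:,:2]; B=ray("wrist",Rr,.012,c)[:,:2]
for P in (A,B):
    vx,vy,x0,y0=cv2.fitLine(P.astype(np.float32),cv2.DIST_L2,0,.01,.01).ravel(); print("side",np.degrees(np.arctan2(vy,vx)),y0+vy/vx*(.52-x0), P[:,0].min(),P[:,0].max())
# stop face bottom: top-most pixel of columns away from batten
cols=[(x,np.nonzero(J[:,x])[0][0]-.5) for x in range(512) if J[:,x].any() and np.nonzero(J[:,x])[0][0]>w[-1][0]-45]
P=ray("wrist",cols[4:-4],0.0,c)[:,:2]
vx,vy,x0,y0=cv2.fitLine(P.astype(np.float32),cv2.DIST_HUBER,0,.01,.01).ravel(); print("face dir",np.degrees(np.arctan2(vy,vx)),"x at y=.05",x0+vx/vy*(.05-y0),"range y",P[:,1].min(),P[:,1].max(),"resid",np.abs((P-[x0,y0])@[-vy,vx]).max())
S=(h>8)&(h<25)&(s>60)&(s<=135)&(v>110); S[:60]=0;S[190:]=0
print("stakes"); [print(np.round(r,3)) for r in rects(S,"wrist",.012,150,c)]
im,c=load(1); H=hsv(im); h,s,v=H[...,0],H[...,1],H[...,2]
m=(h<25)&(s>100)&(v<140); m[:,:240]=0;m[:,278:]=0;m[205:]=0; m[:110]=0
m1=m.copy(); m1[168:]=0
print("handle (part before tray)"); [print(np.round(r,3)) for r in rects(m1,"wrist",.074,100,c)]
rr=[(r,*np.nonzero(m1[r])[0][[0,-1]]) for r in range(384) if m1[r].sum()>3]; print([tuple(map(int,t)) for t in rr[::5]])
cv2.imwrite("pics/w1crop.png",cv2.resize(im[70:240,190:340,::-1],None,fx=3.5,fy=3.5,interpolation=cv2.INTER_CUBIC))
E
```

```text
bat [ 14 146 166]
stop [ 13 144 159]
stake [ 15 117 215]
st2 [ 15 114 152]
[ 202  114  108   93 3608]
[(114, 250, 260), (120, 244, 260), (126, 244, 261), (132, 245, 261), (138, 245, 261), (144, 245, 261), (150, 246, 262), (156, 246, 262), (162, 246, 262), (168, 246, 263), (174, 247, 263), (180, 230, 309), (186, 202, 309), (192, 202, 309), (198, 203, 309), (204, 203, 274)]
side 2.6968324 0.066940024 0.4813769852775811 0.5711471090287569
side 2.7275674 0.038579658 0.48140012804844196 0.5711385177622074
face dir -87.70728 x at y=.05 0.46499538 range y -0.03636695883173686 0.13567038919945257 resid 0.02312990611992083
stakes
[ 5.32000e-01  1.66000e-01 -6.05300e+00  1.19000e-01  1.30000e-02
  1.85636e+02  1.41762e+02]
[ 5.60000e-01  1.17000e-01 -1.60960e+01  1.20000e-01  1.30000e-02
  2.14295e+02  1.24758e+02]
[ 5.6200e-01 -1.5000e-02  9.9930e+00  1.6000e-01  1.4000e-02  2.9459e+02
  1.2350e+02]
[ 5.62000e-01 -6.90000e-02  2.52200e+00  1.59000e-01  1.50000e-02
  3.26578e+02  1.24276e+02]
[ 5.72000e-01 -1.31000e-01 -1.06310e+01  1.60000e-01  1.60000e-02
  3.61416e+02  1.21011e+02]
[ 5.87000e-01 -1.83000e-01 -3.01980e+01  1.61000e-01  1.70000e-02
  3.88070e+02  1.15494e+02]
handle (part before tray)
[ 5.31000e-01 -4.00000e-01 -1.57000e-01  6.00000e-02  1.90000e-02
  2.56297e+02  1.48109e+02]
[(127, 249, 262), (132, 249, 262), (137, 249, 262), (142, 249, 262), (147, 249, 262), (152, 249, 262), (157, 249, 262), (162, 249, 261), (167, 249, 261)]
```

View pics/w1crop.png

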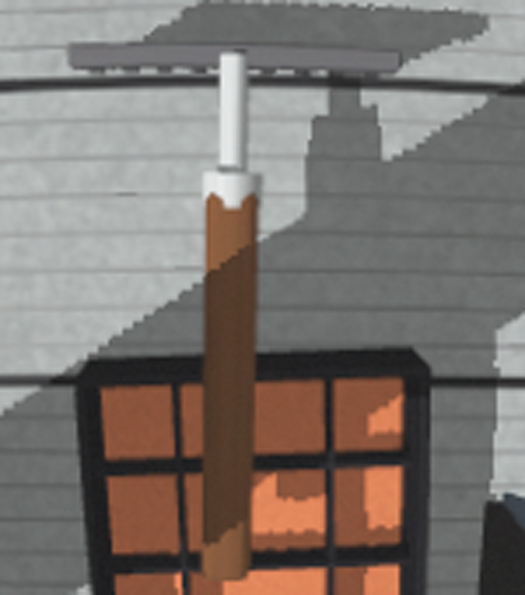

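```bash
python3 - <<'E'
from jig import *
im,c=load(1); f=lambda u,v:(190+u/3.5,70+v/3.5)
print("bar L,R,mid", ray("wrist",[f(70,55),f(400,62),f(233,60)],.063,c).round(3)[:,:2].tolist())
print("handle front,butt,mid", ray("wrist",[f(231,195),f(226,578),f(229,390)],.074,c).round(3)[:,:2].tolist())
print("tray top rim L,R front", ray("wrist",[f(90,362),f(420,350)],.05,c).round(3)[:,:2].tolist())
import cv2
t=ray("top",[[620*.64-.2,267*.64]],.063); print("top-cam head",t[:,:2])
print("top handle", ray("top",[[620.5*.64,300*.64],[621.5*.64,394*.64]],.074)[:,:2])
E
```

```text
bar L,R,mid [[0.621, -0.333], [0.618, -0.471], [0.618, -0.401]]
handle front,butt,mid [[0.561, -0.4], [0.394, -0.398], [0.48, -0.399]]
tray top rim L,R front [[0.487, -0.338], [0.493, -0.484]]
top-cam head [[ 0.60645337 -0.4026688 ]]
top handle [[ 0.54933046 -0.39843417]
 [ 0.39124105 -0.39416044]]
```

```bash
cat > rk.py <<'E'
from h import *
O=np.array([.465,.0503]); JY=np.radians(2.6)
cj,sj=np.cos(JY),np.sin(JY); RJ=np.array([[cj,-sj],[sj,cj]])
def j2w(q): return O+RJ@np.asarray(q,float)
def w2j(p): return (np.asarray(p,float)[...,:2]-O)@RJ
def rot(yaw):
    c,s=np.cos(yaw),np.sin(yaw); return np.array([[c,s,0],[s,-c,0],[0,0,-1.]])
RK=dict(x=.528,y=-.4003,yaw=np.radians(-.9),z=.0432)
def pose(q,a,h,off=0.):
    """tool pose that puts the tines at jig q, rake yaw a(deg, jig frame), h above the deck"""
    y=JY+np.radians(a); w=j2w(q)-.09*np.array([np.cos(y),np.sin(y)])
    return np.r_[w,RK["z"]+h+off],rot(y)
def go(q,a,h,feed=.15): arm.move_l(*pose(q,a,h),feed=feed)
def hop(q,a,h): arm.move_to(*pose(q,a,h))
def sweep(q0,q1,a,h,fmax=15,feed=.08,step=.01):
    """straight push in steps, stops when the horizontal force rises"""
    q0,q1=np.array(q0,float),np.array(q1,float); n=max(1,int(np.ceil(np.linalg.norm(q1-q0)/step)))
    f0=np.array(arm.current_force())[:2]; fm=0
    for i in range(1,n+1):
        q=q0+(q1-q0)*i/n; go(q,a,h,feed); f=np.linalg.norm(np.array(arm.current_force())[:2]-f0); fm=max(fm,f)
        if f>fmax: print("force stop",q.round(4),round(f,1)); break
    print("sweep end",q.round(4),"f",round(f,1),"fmax",round(fm,1),"t",round(arm.current_t(),1),"w",round(arm.current_width(),4))
    return q
def look(name="top"):
    im=arm.snapshot(name); return im
def stakes(im,name="top",cal=None):
    H=hsv(im); h,s,v=H[...,0],H[...,1],H[...,2]
    m=(h>5)&(h<25)&(s>60)&(s<=135)&(v>100)
    if name=="top": m[:100]=0; m[262:]=0; m[:,:130]=0; m[:,365:]=0
    for r in rects(m,name,.012,50,cal):
        q=w2j(r[:2]); print("jig",q.round(3),"ang",round((r[2]-2.6+90)%180-90,1),"LxW",round(r[3],3),round(r[4],3),"px",round(r[5]),round(r[6]))
E
python3 - <<'E'
from rk import *
print("can_a (jig)",w2j(ray("top",[[433*.64,195*.64]],.032)[0]),"can_a world",ray("top",[[433*.64,195*.64]],.032)[0])
x,y,a,z=RK["x"],RK["y"],RK["yaw"],RK["z"]
arm.grip(.055)
arm.move_to([x,y,.15],rot(a)); arm.move_l([x,y,z],feed=.1)
print("F",np.round(arm.current_force(),2)); arm.grip(.0); print("w",arm.current_width(),"F",np.round(arm.current_force(),2))
arm.move_l([x,y,z+.07],feed=.1); print("F",np.round(arm.current_force(),2),np.round(arm.current_torque(),2),"w",arm.current_width(),arm.current_t())
q,_=None,None
p,R=pose((.235,-.245),0,.07); print(p, arm.solve_ik(p,R) is not None)
hop((.235,-.245),0,.07)
im=arm.snapshot("side"); cv2.imwrite("pics/s1.png",cv2.resize(im[:,:,::-1],(800,600)))
E
```

```text
can_a (jig) [ 0.27255819 -0.1511826 ] can_a world [ 0.7441357  -0.08836291  0.032     ]
F [ 0.55  0.68 -0.06]
w 0.022332237893247498 F [-0.66 -0.33  0.99]
F [ 0.67 -0.52 -2.41] [-0.05  0.21  0.02] w 0.02193337106572936 8.0417
[ 0.62096466 -0.18787016  0.1132    ] True
```

View pics/s1.png

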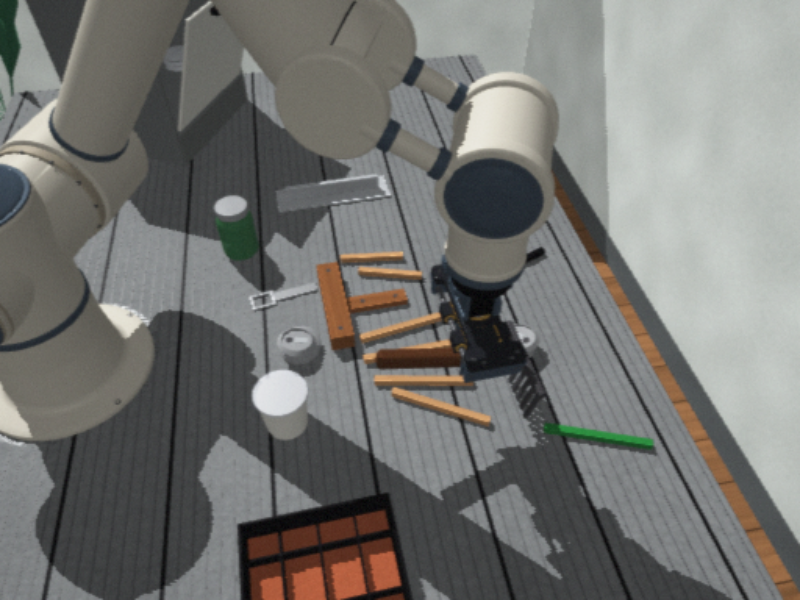

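Rake held level with its comb vertical, at (530,385) in the side view, and nothing disturbed. Now combing the long side laterally.

```bash
python3 - <<'E'
from rk import *
hop((.105,-.315),90,.07); go((.105,-.315),90,.003,.1)
sweep((.105,-.315),(.105,-.10),90,.003,20,.12,.02)
q=sweep((.105,-.10),(.105,-.067),90,.003,12,.06,.005)
go(q-[0,.02],90,.003); go(q-[0,.02],90,.07,.2)
hop((.215,-.08),0,.08)
im=arm.snapshot("top"); stakes(im); cv2.imwrite("pics/t2.png",im[100:270,130:400,::-1].repeat(2,0).repeat(2,1))
im=arm.snapshot("side"); cv2.imwrite("pics/s2.png",im[:,:,::-1])
a=cv2.imread("pics/t2.png"); b=cv2.imread("pics/s2.png")[120:360,200:512].repeat(1,0)
b=cv2.resize(b,(int(312*340/240)-190+190,340)); cv2.imwrite("pics/c2.png",cv2.resize(np.hstack([a,b]),(800,280)))
E
```

```text
sweep end [ 0.105 -0.1  ] f 0.4 fmax 1.0 t 15.0 w 0.0217
sweep end [ 0.105 -0.067] f 0.9 fmax 1.0 t 16.7 w 0.022
jig [0.071 0.112] ang -8.8 LxW 0.122 0.017 px 187 205
jig [ 0.054 -0.038] ang -0.4 LxW 0.109 0.106 px 240 207
```

View pics/c2.png

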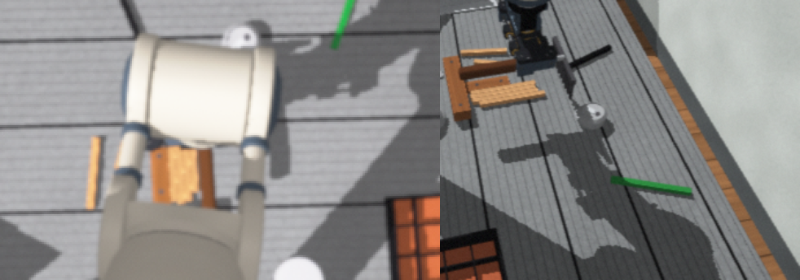

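All four longs now lie in a compact row beside the batten (side crop, about (510,95)). Next I pull them to the stop, then comb the shorts sideways, then pull those.

```bash
python3 - <<'E'
from rk import *
go((.215,-.05),0,.08); go((.215,-.05),0,.003,.12)
q=sweep((.215,-.05),(.1605,-.05),0,.003,6,.06,.004)
go(q+[.012,0],0,.003); go(q+[.012,0],0,.08,.2)
# shorts: from outside, pulling toward -y
hop((.075,.165),90,.08); go((.075,.165),90,.003,.12)
q=sweep((.075,.165),(.075,.043),90,.003,8,.08,.006)
go(q+[0,.012],90,.003); go(q+[0,.012],90,.08,.2)
hop((.20,.057),0,.08); arm.move_l(*pose((.175,.06),0,.08))
im=arm.snapshot("side"); cv2.imwrite("pics/s3.png",cv2.resize(im[100:300,180:430,::-1],(750,600),interpolation=cv2.INTER_CUBIC))
E
```

```text
force stop [ 0.1605 -0.05  ] 7.2
sweep end [ 0.1605 -0.05  ] f 7.2 fmax 7.2 t 23.8 w 0.0219
sweep end [0.075 0.043] f 0.7 fmax 1.6 t 31.9 w 0.022
```

View pics/s3.png

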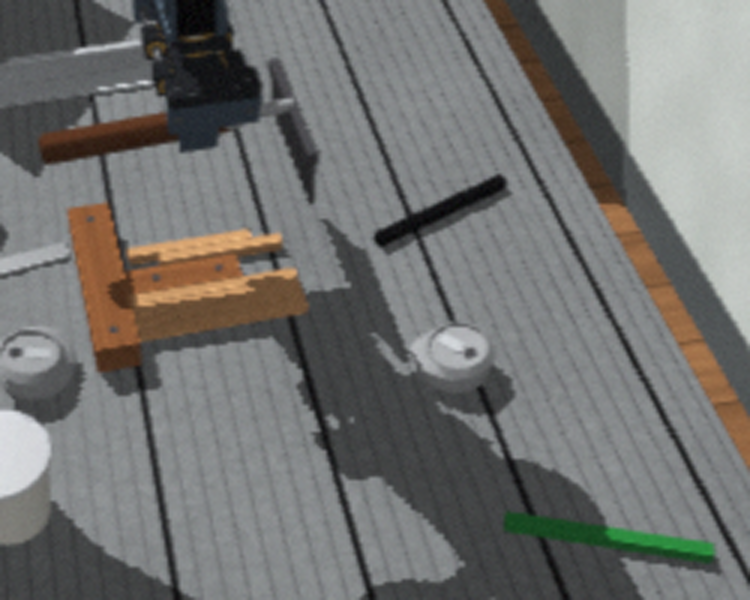

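Both rows lie beside the batten. One short sticks out past the other, with its end at (280,240). I'll pull the shorts to the stop.

```bash
python3 - <<'E'
from rk import *
go((.175,.067),0,.08); go((.175,.067),0,.003,.12)
q=sweep((.175,.067),(.1205,.067),0,.003,6,.06,.004)
go(q+[.012,0],0,.003); go(q+[.012,0],0,.08,.2)
hop((.10,-.35),0,.08)
im=arm.snapshot("top"); stakes(im); cv2.imwrite("pics/t4.png",im[:,:,::-1])
im=arm.snapshot("side"); cv2.imwrite("pics/s4.png",im[:,:,::-1])
cv2.imwrite("pics/c4.png",np.hstack([cv2.resize(cv2.imread("pics/t4.png")[160:260,180:300],(400,333),interpolation=cv2.INTER_CUBIC),cv2.resize(cv2.imread("pics/s4.png")[150:250,190:310],(400,333),interpolation=cv2.INTER_CUBIC)]))
E
```

```text
sweep end [0.1205 0.067 ] f 2.7 fmax 2.7 t 39.2 w 0.0217
jig [ 0.084 -0.024] ang -1.5 LxW 0.161 0.138 px 233 201
```

View pics/c4.png

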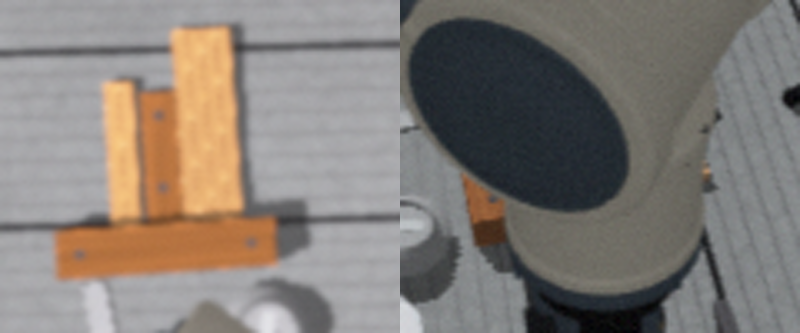

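Stakes are all in their rows, and the near ends touch the stop (crop: shorts at (123,150), longs at (207,120)). Returning the rake.

```bash
python3 - <<'E'
from rk import *
x,y,a,z=RK["x"],RK["y"],RK["yaw"],RK["z"]
arm.move_to([x,y,z+.08],rot(a)); f0=arm.current_force()[2]
arm.move_l([x,y,z+.004],feed=.12)
for d in (.003,.002,.001,0,-.001):
    arm.move_l([x,y,z+d],feed=.03); f=arm.current_force()[2]-f0; print(d,round(f,2))
    if f>2: break
print(arm.current_width()); arm.grip(.04); arm.grip(.055); arm.move_l([x,y,.16],feed=.12)
arm.move_to([.5,-.35,.33],rot(0)); c=arm.get_calibration("wrist"); im=arm.snapshot("wrist")
np.savez("pics/w2.npz",im=im,K=c["intrinsics"],T=c["cam_to_world"])
# straightedge look
arm.move_to([.5,.28,.33],rot(0)); c=arm.get_calibration("wrist"); im2=arm.snapshot("wrist")
np.savez("pics/w3.npz",im=im2,K=c["intrinsics"],T=c["cam_to_world"]); print(arm.current_t())
cv2.imwrite("pics/c5.png",cv2.resize(np.hstack([im,im2])[:240,:,::-1],(800,188*1)))
cv2.imwrite("pics/c5.png",np.vstack([cv2.resize(i[:230,:,::-1],(640,288)) for i in (im,im2)]))
E
```

```text
0.003 -1.17
0.002 0.48
0.001 6.67
0.021987680522306437
48.8
```

View pics/c5.png

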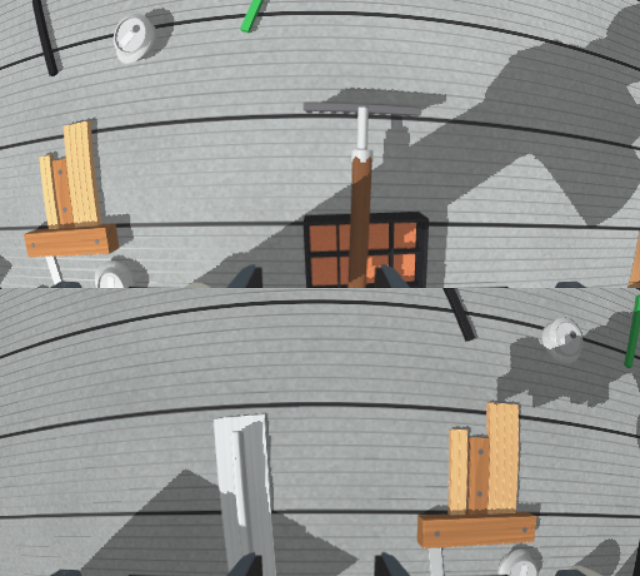

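Rake lies back across the tray rim as before (top panel, handle (360,190)). The straightedge is in the lower panel, with far corners at (214,418) and (266,414).

```bash
python3 - <<'E'
from rk import *
t=ray("top",np.array([[149,287],[190,284],[196,418],[156,421]])*.64,.005)[:,:2]
print("top corners",t.round(3).tolist(),"mid",t.mean(0).round(4))
d=np.load("pics/w3.npz"); c=dict(intrinsics=d["K"],cam_to_world=d["T"]); im=d["im"]
f=lambda u,v:(u*.8,(v-288)*230/288)
far=ray("wrist",[f(215,419),f(266,414)],.005,c)[:,:2]; print("far corners",far.round(4).tolist(),"width",np.linalg.norm(far[0]-far[1]))
L=ray("wrist",[f(215,421),f(229,572)],.005,c)[:,:2]; Rr=ray("wrist",[f(266,418),f(273,540)],.005,c)[:,:2]
for P in (L,Rr): e=P[0]-P[1]; print("edge ang",np.degrees(np.arctan2(e[1],e[0])))
rib=ray("wrist",[f(235,432),f(242,432),f(241,525),f(247,505)],.035,c)[:,:2]; print("rib",rib.round(4).tolist())
a=(t[0]+t[1]-t[2]-t[3]); print("top ang",np.degrees(np.arctan2(a[1],a[0])),"len",np.linalg.norm(a)/2)
u=im[90:230,150:240]; cv2.imwrite("pics/c6.png",cv2.resize(u[:,:,::-1],(386,600),interpolation=cv2.INTER_CUBIC))
im=arm.snapshot("top"); stakes(im)
E
```

```text
top corners [[0.596, 0.419], [0.6, 0.346], [0.363, 0.338], [0.359, 0.409]] mid [0.4796 0.378 ]
far corners [[0.5981, 0.4186], [0.6017, 0.3486]] width 0.07009140163372597
edge ang 2.3305836596627287
edge ang 1.9214044792651948
rib [[0.5788, 0.3843], [0.5784, 0.3753], [0.4583, 0.381], [0.4848, 0.3717]]
top ang 2.2185802914412323 len 0.23716463368938262
jig [ 0.084 -0.024] ang -1.6 LxW 0.161 0.138 px 233 201
```

View pics/c6.png

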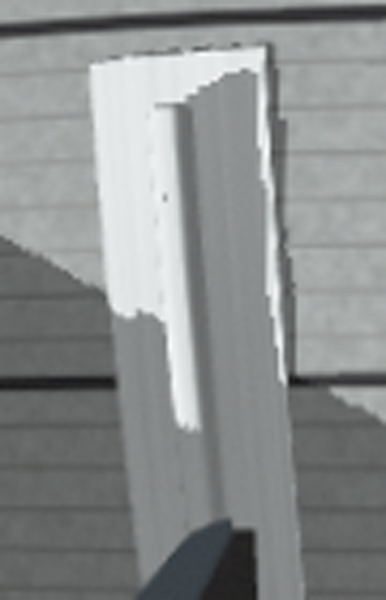

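Straightedge centre is at about (0.480, 0.379), yaw 2.4°. Both views agree within 1–2 mm and the measured size is right (70 × 237 mm). Grasp and place it.

```bash
python3 - <<'E'
from rk import *
c=np.array([.480,.3786]); R=rot(np.radians(2.4)); zg=.009
arm.grip(.05); arm.move_to(np.r_[c,.12],R); arm.move_l(np.r_[c,zg],feed=.12); arm.grip(0.); print("w",arm.current_width())
arm.move_l(np.r_[c,.12],feed=.12); print("F",np.round(arm.current_force(),2),"w",arm.current_width())
R=rot(JY+np.pi/2)
P=lambda x,z:np.r_[j2w((x,0)),z]
arm.move_to(P(.05,.12),R)
im=arm.snapshot("side"); cv2.imwrite("pics/s7.png",im[60:300,150:430,::-1].repeat(2,0).repeat(2,1)); print(arm.current_t())
c=arm.get_calibration("wrist"); im=arm.snapshot("wrist"); np.savez("pics/w4.npz",im=im,K=c["intrinsics"],T=c["cam_to_world"])
E
```

```text
w 0.011949094712580977
F [-0.12 -0.28 -1.86] w 0.011724167252651376
54.8917
```

View pics/s7.png

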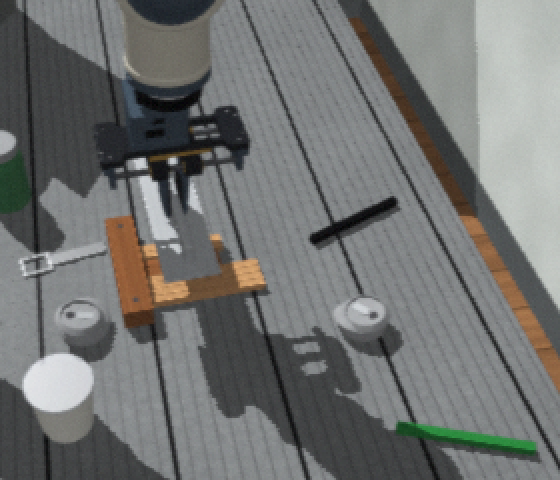

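Straightedge held level over the rows, and the stakes are in place. Lowering, then sliding it to the stop by force.

```bash
python3 - <<'E'
from rk import *
R=rot(JY+np.pi/2); P=lambda x,z:np.r_[j2w((x,0)),z]
arm.move_l(P(.046,.12),R); arm.move_l(P(.046,.035),feed=.12); arm.sleep(.3); f0=np.array(arm.current_force())
z=.0225; arm.move_l(P(.046,z),feed=.03); f=np.array(arm.current_force())-f0; print("down",f.round(1))
x=.046
while x>.030:
    x-=.001; arm.move_l(P(x,z),feed=.02); arm.sleep(.05); f=np.array(arm.current_force())-f0
    if np.hypot(*f[:2])>4: break
print("contact x",round(x,4),f.round(1),"tcp jig",w2j(arm.current_ee_pos()).round(4))
while z>.017:
    z-=.0005; arm.move_l(P(x,z),feed=.02); f=np.array(arm.current_force())-f0
    if f[2]>1.5: break
print("z",z,f.round(1)); arm.grip(.03); print(arm.current_width()); 
arm.move_l(P(x,.12),feed=.1)
arm.move_to([.5,-.15,.33],rot(0)); c=arm.get_calibration("wrist"); im=arm.snapshot("wrist"); np.savez("pics/w5.npz",im=im,K=c["intrinsics"],T=c["cam_to_world"])
arm.move_joints(np.array(arm.current_joint_positions())+[70,0,0,0,0,0])
im2=arm.snapshot("side"); im3=arm.snapshot("top"); print(arm.current_t()); cv2.imwrite("pics/t8.png",im3[:,:,::-1])
cv2.imwrite("pics/c8.png",np.hstack([cv2.resize(im[60:240,80:420,::-1],(480,254)),cv2.resize(im2[130:280,150:350,::-1],(320,254))]))
E
```

```text
down [0.8 0.2 0.8]
contact x 0.037 [ 6.5 -1.  -1.1] tcp jig [ 0.038  -0.0001]
z 0.022 [ 5.5 -0.3  2.9]
0.03042606304599876
64.95
```

View pics/c8.png

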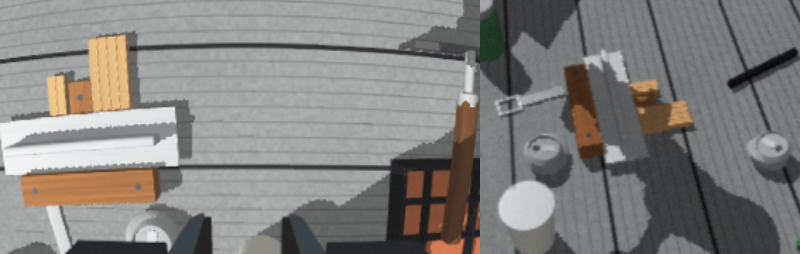

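```bash
python3 - <<'E'
from rk import *
d=np.load("pics/w5.npz"); c=dict(intrinsics=d["K"],cam_to_world=d["T"]); im=d["im"]
f=lambda u,v:(80+u*340/480,60+v*180/254)
Q=lambda pts,z:w2j(ray("wrist",[f(*p) for p in pts],z,c)).round(4).tolist()
print("far edge L,R (z=.017)",Q([(2,124),(174,108)],.017)); print("near right corner",Q([(178,165)],.017))
print("stop face top edge L,R (z=.032)",Q([(22,176),(157,169)],.032)); 
print("long ends",Q([(90,39),(128,35)],.012),"short ends",Q([(48,77),(66,75)],.012))
cv2.imwrite("pics/c9.png",np.vstack([cv2.resize(im[120:215,80:215,::-1],(800,563),interpolation=cv2.INTER_CUBIC)]))
d2=np.load("pics/w2.npz"); print(arm.current_dq().__repr__()[:60])
E
```

```text
far edge L,R (z=.017) [[0.0718, 0.1146], [0.071, -0.1185]]
near right corner [[0.0034, -0.1183]]
stop face top edge L,R (z=.032) [[0.0041, 0.0848], [0.003, -0.0958]]
long ends [[0.1629, -0.0193], [0.1619, -0.0675]] short ends [[0.1234, 0.0409], [0.1228, 0.0156]]
array([0.09514788, 0.02351429, 0.03164205, 0.04865863, 0.090
```

View pics/c9.png

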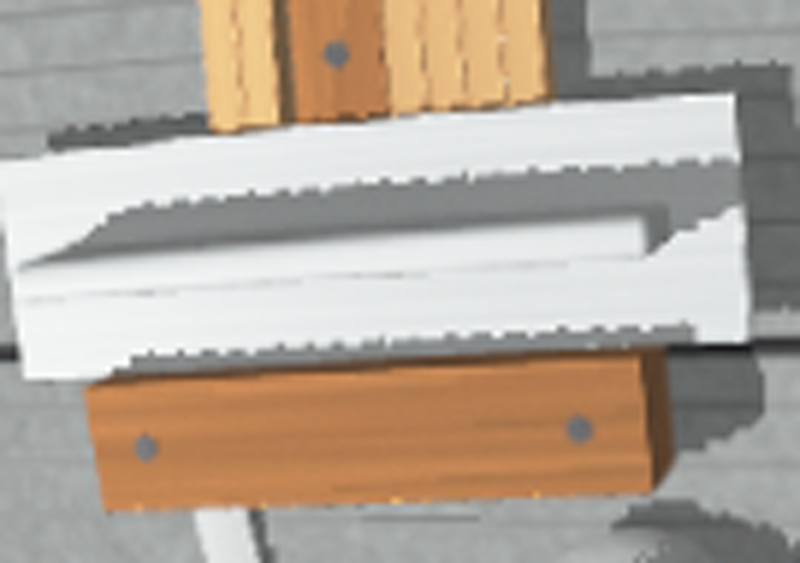

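The plate lies flush with the stop. In my frame both its near edge and the stop face read about 3.5 mm, which is a constant bias. Far stake ends are 160 and 120 mm from the stop. Last, a rake and bystander check against the first picture, then hand in.

```bash
python3 - <<'E'
from rk import *
a=cv2.cvtColor(cv2.imread("pics/top0.png"),cv2.COLOR_BGR2GRAY); arm.sleep(.3); b=cv2.cvtColor(arm.snapshot("top"),cv2.COLOR_RGB2GRAY)
A=a.astype(np.float32);B=b.astype(np.float32)
for n,(u,v,r) in dict(rakehead=(618,275,30),handle=(620,320,25),can_a=(433,198,22),can_b=(405,402,22),tub=(489,425,30),jar=(245,468,32),opener=(332,417,26)).items():
    u,v,r=int(u*.64),int(v*.64),int(r*.64)
    t=A[v-r:v+r,u-r:u+r]; s=B[v-r-8:v+r+8,u-r-8:u+r+8]
    m=cv2.matchTemplate(s,t,cv2.TM_CCOEFF_NORMED); _,k,_,l=cv2.minMaxLoc(m); print(n,"shift px",l[0]-8,l[1]-8,"score",round(k,2))
print(np.round(arm.current_force(),1),arm.current_t())
arm.sign_off()
E
```

```text
rakehead shift px 0 0 score 0.72
handle shift px 0 0 score 0.67
can_a shift px 0 0 score 1.0
can_b shift px 1 0 score 0.54
tub shift px 0 0 score 0.99
jar shift px 0 0 score 1.0
opener shift px 0 0 score 1.0
[-0.1 -0.6  0.1] 65.3
the job is handed in; nothing more can be done
```

The job is done and handed in at about 65 s of the 210 s allowed. The rake combed the four long and two short stakes into rows on their own sides of the batten, then drew them up to the end stop. I put the rake back where it lay and laid the straightedge across both rows, slid it against the stop until I felt contact (6.5 N), and let go.

Last checks:
- **Stakes:** the far ends sit about 160 mm (long) and 120 mm (short) from the stop face. Both rows look flat and parallel to the batten.
- **Straightedge:** its edge is flush with the stop to about 1–2 mm and under 1° off parallel. It is centred on the batten to about 2 mm.
- **Rake and bystanders:** comparing the first and last top views showed no shift above 1 pixel (about 3 mm). The matches for the rake (0.67–0.72) and the can beside the end stop (0.54) were weak, probably because the shadows changed.
- **One disagreement:** my first estimate of the stop face was about 3 mm off. The contact and the later close-up agreed with each other, so I placed the straightedge by contact.

I noticed no grip slackening, and no stake or the straightedge was seen knocked aside. I did not measure the rake's level on its own; it looked level in the picture.

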